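# Fetch the blue gauge case and close the chest

### The job

Open the chest's lid past the top of its travel until its folding stay locks and holds it, then tip the blue case forward out of the packed row, pull it free and stand it upright in the shallow aluminium tray, released. Then unlock the stay - the lid lifts slightly as the knee passes straight - fold the knee forward and shut the lid fully without slamming. Leave the other cases standing in their row and do not disturb the other things on the bench.

Things in the scene. Friction and masses are not known exactly. Their poses are not given: they have to be found in the camera images.
- chest: Grey instrument chest fixed to the bench: base 180 (x) x 216 (y) x 75 mm high, 6 mm walls and floor, under a 52 mm deep blue lid (129 mm high in all when shut; the open lid is as wide as the chest). Origin: centre of its underside, z up. Its front, with the pull bar, faces its -x; the hinge is at its back (+x).
- row_mid (a point): Point on the chest's inner floor under the middle of the row: chest frame (-28, 0, 6) mm, same axes. Five cases stand side by side along y at 31 mm pitch, between 5 mm high foot ridges (front and back) and 66 mm high rack ends at y = +-80 mm. Their front faces are 36 mm behind the front wall's inner face; behind the row 90 mm of floor is free.
- lid_hinge (a point): Middle of the lid's hinge line: chest frame (94, 0, 77) mm. The line runs along the chest's y. Lid about 0.6 kg, damped soft-close hinge: unlocked it sinks softly shut by itself once below about 0.8 rad; higher up its friction may hold it. Raising it takes 3 to 8 N at the bar.
- lid_bar (a point): Middle of the steel pull bar on the lid's front: a D handle of 12 mm round bar, 170 mm between the centres of its two legs, parallel to the hinge, 56 mm out from the lid's front face (50 mm clear gap). Moves with the lid; shut, it lies 240 mm in front of the hinge line and 14 mm above it, 91 mm above the bench, free below. It can be lifted from below, or pinched and turns in the fingers.
- lid (a joint): Lid angle in rad about the hinge: 0 shut, grows as it opens. The stay lets it rise to at most 1.15 (stay straight); locked it rests at about 1.07, the bar some 19 mm lower along its arc.
- stay_knee (a joint): Knee angle (rad) of the two-bar steel stay on the chest's right (-y) side: 0 folded, lid shut; grows as the lid rises; straight at 2.10. There a weak spring and gravity carry the knee backward (+x) over centre to its stop, locked, at 2.54, once the lid was raised to the top of its travel and let go. Folding runs it back through straight: knee forward (-x), then down.
- stay_knob (a point): Middle of the free part of the red round knob (16 mm diameter) at the stay's knee, sticking out along the chest's -y from 112 to 174 mm off its middle plane (this point: 148 mm). Locked, it is about 39 mm in front of the hinge line and 34 mm above it. A few newtons forward on it unlock the stay; the lid lifts slightly as the knee passes straight.
- stay_pivot (a point): Lower pivot of the stay on the chest's side: 70 mm in front of the hinge line, 45 mm below it. The knob swings round it at 86 mm radius. The steel bars lie 110 to 120 mm off the chest's middle plane.
- blue_mid (a point): Centre of the loose blue case, a 40 (x) x 30 (y) x 100 mm (z) block, 0.16 kg, x to the chest's back, in one of the row's three middle places, 1 mm gaps. Pushed forward at its tab it tips about its lower front edge; beyond some 22 degrees it falls on and leans at about 28 degrees on the chest's front wall, its top clear in front of its neighbours, to be taken by its 30 mm width.
- blue_tab (a point): Centre of the small white tab on top of the blue case (8 mm in x, 12 mm wide, 14 mm high): case frame (11, 0, 57) mm from its centre.
- grey0_mid (a point): Centre of a dark or grey case of the same size and shape with a steel tab, standing in the row; stays.
- grey1_mid (a point): As grey0_mid.
- grey2_mid (a point): As grey0_mid.
- grey3_mid (a point): As grey0_mid.
- tray: Shallow fixed aluminium tray on the bench to the left of the chest, 150 x 130 mm outside, walls 4 mm thick and 16 mm high, floor 4 mm thick. Origin: centre of its underside.
- flask: Bystander: white plastic bottle with red cap, 54 mm diameter, 120 mm high, origin under its centre.
- weight: Bystander: brass weight, 52 mm diameter, 68 mm high, origin under its centre.
- driver: Bystander: screwdriver with an orange handle lying on the bench.
Not all that is in view belongs to the job. Of the things like the tray, leave any that is black or orange; of the rest the larger one is meant.

How it is judged (in metres and radians):
On the way, in this order (a step that is already met when the one before it is completed fails the run):
1. the lid is open and its stay is locked past straight (value of joint stay_knee above 2.42 rad and value of joint lid above 1 rad), for 0.3 s.
2. the blue case is tipped forward by more than 17 degrees with its foot still in the row, the lid locked open (angle between blue_mid's own z axis and vertical above 0.3 rad and z of blue_mid in the frame of chest below 0.085 m and value of joint stay_knee above 2.4 rad), for 0.1 s.
3. the blue case stands upright in the tray, released and at rest, the lid still locked open (angle between blue_mid's own z axis and vertical below 0.12 rad and x of blue_mid in the frame of tray between -0.055 and 0.055 m and y of blue_mid in the frame of tray between -0.05 and 0.05 m and z of blue_mid in the frame of tray below 0.06 m and contact force between the fingers and anything else below 0.3 N and value of joint stay_knee above 2.4 rad), for 0.2 s.
4. the stay is unlocked and its knee folded forward (value of joint stay_knee between 0.3 and 1.9 rad), for 0.05 s.
At the end, for the whole second after the job is handed in: The lid is shut (within 0.03 rad), the blue case stands upright (within 7 degrees) wholly inside the tray on its floor, and the four other cases stand in the row within 20 mm of where they were (value of joint lid below 0.03 rad and angle between blue_mid's own z axis and vertical below 0.12 rad and x of blue_mid in the frame of tray between -0.055 and 0.055 m and y of blue_mid in the frame of tray between -0.05 and 0.05 m and z of blue_mid in the frame of tray below 0.06 m and distance of each of grey0_mid, grey1_mid, grey2_mid, grey3_mid from where it was at the start of the episode below 0.02 m and angle between each of grey0_mid, grey1_mid, grey2_mid, grey3_mid's own z axis and vertical below 0.2 rad); the robot touches nothing.
It fails at once if the lid is slammed (falls faster than 2.5 rad/s) (velocity of joint lid below -2.5 rad/s).
It fails at once if a bystander is disturbed (distance of any of flask, weight, driver from where it was at the start of the episode above 0.03 m).
It also fails if it takes over 72 s, if anything falls off the work surface, if the arm or the gripper's body presses on something with over 40 N, if the wrist force passes 120 N, or if a joint passes its speed limit or range.

### The arm

A 6-joint arm with a two-finger parallel gripper is mounted at the origin on the work surface. World frame = base frame: x ahead of the robot, y to its left, z up, the work surface at z = 0. Lengths are in mm, angles in rad, forces in N, time in s.
With the tool pointing down it reaches from about 350 to 775 mm from the base axis. Payload 7.3 kg.
Tool frame: the origin (TCP) lies at the very end of the fingers, on their centre line; the grasp point (between the pads) lies bot.grip_point_offset behind it (bot.grip_point_offset is the distance from the TCP to the grasp point, in mm); z points along the fingers, y is the line along which they close (so a half turn about z gives the same grasp; the last joint's range is limited). The gripper opens to 92 mm and grips with 3 to 60 N. Pads are 19 mm wide; open, the fingers measure 130 mm over their backs; the gripper's body (75 mm by 190 mm) begins 47 mm behind the grasp point.
Start: joints at [-1.332, 0.342, 1.524, -0, 1.275, -0.146], TCP at [197.095, -486.62, 226.741] pointing down, gripper open.
Joint ranges: [-2.53, 2.53], [-0.77, 2.02], [0.04, 2.7], [-1, 4.14], [0.28, 2.66], [-3.11, 3.11]. Speed limits (rad/s): [2.57, 2.57, 3.14, 3.14, 3.14, 3.14].

### API

Orientations are given as [roll, pitch, yaw] about the fixed x, y, z axes, in that order (R = Rz(yaw) Ry(pitch) Rx(roll)).
In Python, from plant import bot gives the robot as it stands. The module is installed in compiled form; this text tells all that it offers.
- The arm moves only by the tool carry_out, never from a script. Its argument "plan" is a list of rows, each an object of numbers: "tx", "ty", "tz": the shift along the world's x, y, z in mm; "rx", "ry", "rz": the turn, a rotation vector about the world's x, y, z in rad. A call has 1 to 12 rows; each row shifts and turns the commanded pose from where the row before left it; what a row does not reach is not made up. A row lasts 1/10 s, in which the tool goes at most 50 mm and 8.59 degrees, less where a joint would pass 70% of its speed; a pose out of reach is approached as far as the arm can. A call with a gripper value outside its range is refused whole. "gripper" is the closure, from 0 (fully open) to 1 (shut), set as the call begins (left out, the last holds). The fingers move at their own pace and stop on an object; the grip force is fixed at half the most. Time passes only in rows, so rows that do not move let the fingers close. It gives the time, the measured TCP pose, the force, the opening and the grip force at its end, in the units of the state.
- bot.get_obs(): the state, without advancing time (a new reading comes with each control period).
- bot.capture(name): name is "scene" or "top" or "wrist"; returns the picture (420x560x3 uint8, red, green, blue); there is no depth.
- bot.camera_model(name): a dict with "camera_matrix" (3x3 intrinsics, pixels), "dist" ([k1, k2, p1, p2, k3] as OpenCV has them; the pictures are not rectified), "R" (3x3) and "t" (3): a world point X has camera coordinates R X + t. Camera axes: x right, y down, z forward; pixel columns grow to the right and rows downward; lengths in mm; the calibration is good to about 2 mm. A picture is of the moment at which its call begins: read the wrist's pose just before it. camera_model takes no time and is no camera call; for the wrist camera it gives the pose at the moment of the call.
- bot.close_job(): hands the job in; it is judged then, once.
The state is a dict: "time": time; "joint_positions": joint angles; "dq": joint speeds; "tau": joint torques, N m; "tool_pos": TCP position; "tcp_rot": TCP orientation; "contact_force": force on the tool from outside, world axes, zero at the start; "moment": the same for the moment, N m; "grip_width": finger opening in mm; "finger_force": force on a finger pad.
Only numpy, scipy, OpenCV 4.12 (cv2) and the standard library are available. Lean on these libraries where they do the work, as an engineer would, in place of code of your own. Each camera call takes 0.05 s, during which the arm holds its last target. There are 200 camera calls.

## Working session

There is one attempt and no reset: what is moved stays moved. The work goes in short steps, Python scripts to look and compute and a tool call to move; the robot and the scene stay as the last step left them, time stands still between calls to the robot, and variables do not carry over. Pictures are saved under pics/ and viewed, at most 10 in all, crops included, and the job is handed in when it is done.

Besides the shell and the picture viewer there is one more tool, called after ">>>" by a JSON object that holds its "api" and its "payload". carry_out: Moves the arm, as the interface text tells. Its arguments: {"type":"object","properties":{"plan":{"type":"array"},"gripper":{"type":"number"}},"required":["plan"]}

```bash
mkdir -p pics; python3 - <<'E'
from plant import bot
import cv2,numpy as np
o=bot.get_obs();print(o);print(bot.grip_point_offset)
a=bot.capture("scene");b=bot.capture("top")
cv2.imwrite('pics/scene.png',a[:,:,::-1]);cv2.imwrite('pics/top.png',b[:,:,::-1])
for n in("scene","top","wrist"):
    m=bot.camera_model(n);print(n,np.round(m["camera_matrix"],1).tolist(),np.round(m["dist"],3),np.round(m["R"],3).tolist(),np.round(m["t"],1), np.round(-np.array(m["R"]).T@m["t"],1))
E
```

```text
{'time': 0.0, 'joint_positions': array([-1.33201094e+00,  3.42721731e-01,  1.52498887e+00, -1.99268262e-05,
        1.27537750e+00, -1.46006918e-01]), 'dq': array([ 0.0003943 ,  0.00049421, -0.00088636, -0.00126697, -0.0012817 ,
       -0.00063107]), 'tau': array([-3.71881947e-05, -4.31253612e+01, -2.44214541e+01,  7.16950418e-02,
        5.60183125e-02, -1.01055016e-04]), 'tool_pos': array([ 196.98616544, -486.22378924,  226.05529237]), 'tcp_rot': array([-3.14011035e+00, -1.98717126e-04,  3.84797971e-01]), 'contact_force': array([ 0.22506191, -0.30681464,  0.33471858]), 'moment': array([ 0.07123301, -0.0200548 , -0.03258124]), 'finger_force': 0.0, 'grip_width': 91.84483822660175}
18.8
scene [[425.5, 0.0, 273.0], [0.0, 425.5, 200.1], [0.0, 0.0, 1.0]] [0.018 0.    0.    0.    0.   ] [[0.449, 0.893, -0.006], [0.696, -0.354, -0.625], [-0.56, 0.277, -0.781]] [-295.3 -298.3 1596.4] [1234.8 -283.7 1058.1]
top [[465.2, 0.0, 277.9], [0.0, 465.2, 212.4], [0.0, 0.0, 1.0]] [-0.022  0.     0.     0.     0.   ] [[-0.011, -1.0, -0.01], [-0.994, 0.012, -0.111], [0.112, 0.009, -0.994]] [  66.2  542.3 1180. ] [ 408.    49.1 1233.7]
wrist [[368.0, 0.0, 274.1], [0.0, 368.0, 214.7], [0.0, 0.0, 1.0]] [-0.047  0.     0.     0.     0.   ] [[0.377, -0.926, -0.002], [-0.888, -0.362, 0.282], [-0.262, -0.105, -0.959]] [-524.4  -35.4  389.9] [ 268.3 -457.7  383.2]
```

View pics/scene.png

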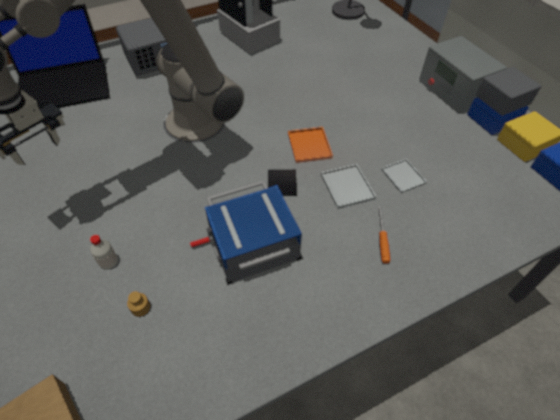

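View pics/top.png

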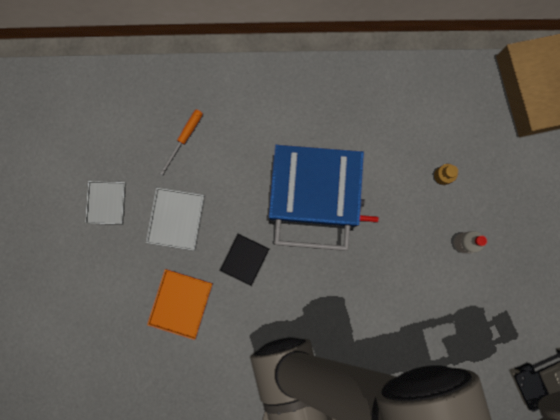

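The scene picture shows the shut chest at (253,232), flask (103,252), weight (138,303), driver (385,240). The top view has the chest at (318,185), its bar at (312,246) and the red knob at (369,218).

Tray candidates in the top view: light (176,219), smaller light (106,203), orange (181,304), black (245,259). I choose the larger aluminium one at (176,219).

```bash
cat > h.py <<'E'
from plant import bot
import cv2,numpy as np
def ray(n,px,m=None):
    m=m or bot.camera_model(n);K=np.array(m["camera_matrix"]);R=np.array(m["R"]);t=np.array(m["t"])
    p=cv2.undistortPoints(np.array(px,float).reshape(-1,1,2),K,np.array(m["dist"])).reshape(-1,2)
    d=np.c_[p,np.ones(len(p))]@R
    return -R.T@t,d/np.linalg.norm(d,axis=1)[:,None]
def onz(n,px,z,m=None):
    c,d=ray(n,px,m);return c+d*((z-c[2])/d[:,2])[:,None]
def tri(r1,r2):
    (a,u),(b,v)=r1,r2;s=np.linalg.lstsq(np.c_[u,-v],b-a,rcond=None)[0]
    p,q=a+u*s[0],b+v*s[1];return (p+q)/2,np.linalg.norm(p-q)
def proj(n,X,m=None):
    m=m or bot.camera_model(n)
    return cv2.projectPoints(np.array(X,float).reshape(-1,1,3),cv2.Rodrigues(np.array(m["R"]))[0],np.array(m["t"]),np.array(m["camera_matrix"]),np.array(m["dist"]))[0].reshape(-1,2)
E
python3 - <<'E'
from h import *
for n in('top','scene'):
    im=cv2.imread(f'pics/{n}.png');hsv=cv2.cvtColor(im,cv2.COLOR_BGR2HSV)
    def comp(mask,near,nm):
        k,l,s,c=cv2.connectedComponentsWithStats(mask.astype(np.uint8))
        i=min((i for i in range(1,k) if s[i,4]>15),key=lambda i:np.hypot(*(c[i]-near)))
        cn=cv2.findContours((l==i).astype(np.uint8),0,2)[0][0];r=cv2.minAreaRect(cn)
        print(n,nm,s[i],np.round(c[i],1),np.round(cv2.boxPoints(r),1).tolist());return c[i],cv2.boxPoints(r)
    H,S,V=[hsv[:,:,i].astype(int) for i in range(3)]
    c,b=comp((abs(H-108)<12)&(S>120)&(V>40),(318,185) if n=='top' else (253,222),'lid')
    ct,bt=comp((S<40)&(V>125),(176,219) if n=='top' else (348,186),'tray')
    comp(((H<6)|(H>174))&(S>150)&(V>80),(369,218) if n=='top' else (200,242),'knob')
    print('lid z129',np.round(onz(n,b,129),0).tolist());print('tray z16',np.round(onz(n,bt,16),0).tolist(),np.round(onz(n,[ct],10),0))
im=cv2.imread('pics/top.png')[130:270,130:400];cv2.imwrite('pics/c1.png',cv2.resize(im,None,fx=2.9,fy=2.9,interpolation=2))
E
```

```text
top lid [ 269  145   95   81 5764] [316.  185.4] [[268.20001220703125, 218.6999969482422], [274.1000061035156, 144.5], [364.29998779296875, 151.60000610351562], [358.3999938964844, 225.8000030517578]]
top tray [ 149  189   54   61 2473] [175.8 219. ] [[148.39999389648438, 242.5], [158.1999969482422, 187.0], [202.89999389648438, 194.89999389648438], [193.10000610351562, 250.39999389648438]]
top knob [360 216  18   6  87] [368.9 218.4] [[360.0, 216.0], [377.0, 216.0], [377.0, 221.0], [360.0, 221.0]]
lid z129 [[517.0, 82.0, 129.0], [698.0, 66.0, 129.0], [678.0, -152.0, 129.0], [497.0, -132.0, 129.0]]
tray z16 [[469.0, 401.0, 16.0], [617.0, 378.0, 16.0], [594.0, 258.0, 16.0], [447.0, 283.0, 16.0]] [[531. 331.  10.]]
scene lid [ 206  184   95   84 3754] [251.1 222.9] [[203.6999969482422, 207.8000030517578], [282.5, 180.8000030517578], [303.0, 240.60000610351562], [224.1999969482422, 267.6000061035156]]
scene tray [ 323  163   54   43 1323] [348.6 185.6] [[322.3999938964844, 174.1999969482422], [364.70001220703125, 160.10000610351562], [376.5, 195.5], [334.20001220703125, 209.60000610351562]]
scene knob [191 238  18   9  80] [199.5 241.8] [[190.1999969482422, 242.39999389648438], [207.8000030517578, 237.1999969482422], [209.0, 241.3000030517578], [191.5, 246.60000610351562]]
lid z129 [[506.0, -137.0, 129.0], [516.0, 102.0, 129.0], [724.0, 54.0, 129.0], [705.0, -159.0, 129.0]]
tray z16 [[463.0, 280.0, 16.0], [473.0, 440.0, 16.0], [618.0, 385.0, 16.0], [606.0, 237.0, 16.0]] [[540. 333.  10.]]
```

View pics/c1.png

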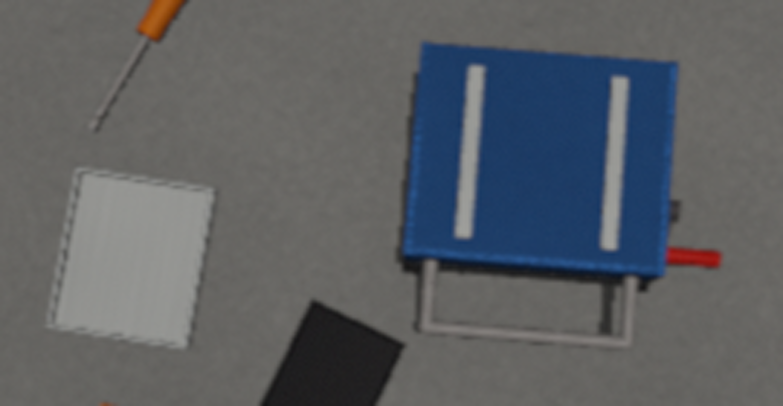

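The crop shows the tray (132,258), a flat bright light pan, and the chest's lid with its bar running from (422,329) to (630,343) and the red knob at (700,258).

```bash
python3 - <<'E'
from h import *
T=lambda p:[(x/2.9+130-.33,y/2.9+130-.33) for x,y in p]
bar=onz('top',T([(422,329),(630,343)]),91);print('bar',np.round(bar,1).tolist(),np.linalg.norm(bar[1]-bar[0]))
bk=onz('top',T([(422,43),(677,62)]),129);fr=onz('top',T([(405,250),(663,269)]),129);print('back',np.round(bk,1).tolist(),'front',np.round(fr,1).tolist())
d=bar[0]-bar[1];print('yaw bar',np.arctan2(-d[0],d[1]));d=bk[0]-bk[1];print('yaw back',np.arctan2(-d[0],d[1]))
d=(bk.mean(0)-fr.mean(0));print('yaw fb',np.arctan2(d[1],d[0]),np.linalg.norm(d))
print('tray',np.round(onz('top',T([(78,169),(214,187),(187,347),(49,326)]),16),1).tolist())
print('knob tri',tri(ray('top',[(368.9,218.4)]) and [r if i==0 else r[0] for i,r in enumerate(ray('top',[(368.9,218.4)]))],[r if i==0 else r[0] for i,r in enumerate(ray('scene',[(199.5,241.8)]))]))
f=lambda n,p:(lambda r:(r[0],r[1][0]))(ray(n,[p]))
print('traytri',tri(f('top',(175.8,219)),f('scene',(348.6,185.6))))
print('lidcorners in scene',proj('scene',np.r_[bk,fr,bar]).round(0).tolist())
im=cv2.imread('pics/scene.png')[160:290,170:390];cv2.imwrite('pics/c2.png',cv2.resize(im,None,fx=3.6,fy=3.6,interpolation=2))
E
```

```text
bar [[460.5, 66.7, 91.0], [446.7, -108.8, 91.0]] 176.0389494974787
back [[698.2, 63.7, 129.0], [679.1, -149.3, 129.0]] front [[523.9, 79.5, 129.0], [505.7, -132.2, 129.0]]
yaw bar -0.0788626725216073
yaw back -0.08925861700642765
yaw fb -0.09417583616505858 174.61817668910155
tray [[614.1, 382.0, 16.0], [595.8, 256.7, 16.0], [450.1, 280.2, 16.0], [470.4, 405.8, 16.0]]
knob tri (array([ 526.88097632, -176.8822803 ,   14.74459286]), np.float64(4.88318546954275))
traytri (array([533.20445509, 335.53008828,   0.97402762]), np.float64(5.564333765784941))
lidcorners in scene [[301.0, 232.0], [224.0, 258.0], [277.0, 185.0], [205.0, 207.0], [263.0, 181.0], [207.0, 198.0]]
```

View pics/c2.png

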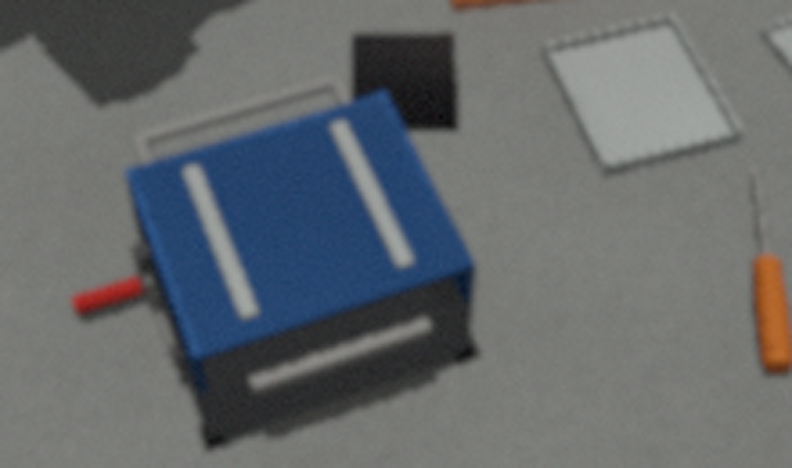

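The crop confirms it: the bar corners (143,137) and (337,85) agree with the top-view fit within 2 px, and the tray is the large light pan at (645,92). The chest is at (599,-34.5) with yaw -0.088, the tray at (533,331). I move above the bar.

>>> {"api": "carry_out", "payload": {"plan": [{"tx":23,"ty":42,"rz":0.11},{"tx":23,"ty":42,"rz":0.11},{"tx":23,"ty":42,"rz":0.11},{"tx":23,"ty":42,"rz":0.11},{"tx":23,"ty":42,"rz":0.11},{"tx":23,"ty":42,"rz":0.11},{"tx":23,"ty":42,"rz":0.11},{"tx":23,"ty":42,"rz":0.11},{"tx":24,"ty":43,"rz":0.11},{"tx":24,"ty":43,"rz":0.108},{"tx":25,"ty":43},{}], "gripper": 0.45}}

```text
invalid input at $.plan[0]: expected keys tx, ty, tz, rx, ry, rz
```

>>> {"api": "carry_out", "payload": {"plan": [{"tx":23,"ty":42,"tz":0,"rx":0,"ry":0,"rz":0.11},{"tx":23,"ty":42,"tz":0,"rx":0,"ry":0,"rz":0.11},{"tx":23,"ty":42,"tz":0,"rx":0,"ry":0,"rz":0.11},{"tx":23,"ty":42,"tz":0,"rx":0,"ry":0,"rz":0.11},{"tx":23,"ty":42,"tz":0,"rx":0,"ry":0,"rz":0.11},{"tx":23,"ty":42,"tz":0,"rx":0,"ry":0,"rz":0.11},{"tx":23,"ty":42,"tz":0,"rx":0,"ry":0,"rz":0.11},{"tx":23,"ty":42,"tz":0,"rx":0,"ry":0,"rz":0.11},{"tx":24,"ty":43,"tz":0,"rx":0,"ry":0,"rz":0.11},{"tx":24,"ty":43,"tz":0,"rx":0,"ry":0,"rz":0.108},{"tx":25,"ty":43,"tz":0,"rx":0,"ry":0,"rz":0},{"tx":0,"ty":0,"tz":0,"rx":0,"ry":0,"rz":0}], "gripper": 0.45}}

```text
time: 1.3
tool_pos: [455.8, -16.7, 226.4]
tcp_rot: [3.141, -0.002, 1.489]
contact_force: [0.6, -0.4, -0.1]
grip_width: 50.7
finger_force: 0.0
```

>>> {"api": "carry_out", "payload": {"plan": [{"tx":-1,"ty":-2,"tz":-40,"rx":0,"ry":0,"rz":0},{"tx":-1,"ty":-3,"tz":-40,"rx":0,"ry":0,"rz":0},{"tx":0,"ty":0,"tz":-30,"rx":0,"ry":0,"rz":0},{"tx":0,"ty":0,"tz":-20,"rx":0,"ry":0,"rz":0},{"tx":0,"ty":0,"tz":-18,"rx":0,"ry":0,"rz":0},{"tx":0,"ty":0,"tz":0,"rx":0,"ry":0,"rz":0}]}}

```text
time: 1.9
tool_pos: [450.1, -26.8, 76.7]
tcp_rot: [-3.136, -0.001, 1.482]
contact_force: [-0.5, 0.2, 0.7]
grip_width: 50.6
finger_force: 0.0
```

```bash
python3 - <<'E'
from h import *
print(bot.get_obs())
cv2.imwrite('pics/w1.png',bot.capture('wrist')[:,:,::-1])
E
```

```text
{'time': 1.9, 'joint_positions': array([-2.29599592e-01,  4.06824884e-01,  1.91486425e+00, -2.06815516e-04,
        8.25173004e-01, -1.40739561e-01]), 'dq': array([ 0.00270951, -0.04228984, -0.04614867,  0.00101018,  0.04757688,
        0.00194827]), 'tau': array([-1.00133009e-01, -3.82973528e+01, -1.70573133e+01,  5.48361777e-02,
       -5.14268763e-01,  1.86758909e-03]), 'tool_pos': array([450.1304311 , -26.79563429,  76.71513521]), 'tcp_rot': array([-3.13635405e+00, -5.89473114e-04,  1.48207546e+00]), 'contact_force': array([-0.45817788,  0.23217924,  0.70319888]), 'moment': array([ 0.00301972, -0.12310842, -0.02286284]), 'finger_force': 0.0, 'grip_width': 50.566214857354375}
```

View pics/w1.png

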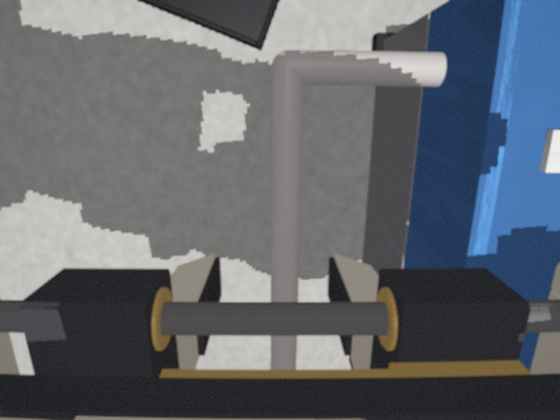

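The bar (286,200) lies centred between the open fingers. I close and raise.

>>> {"api": "carry_out", "payload": {"plan": [{"tx":0,"ty":0,"tz":0,"rx":0,"ry":0,"rz":0},{"tx":0,"ty":0,"tz":0,"rx":0,"ry":0,"rz":0},{"tx":0,"ty":0,"tz":0,"rx":0,"ry":0,"rz":0},{"tx":0,"ty":0,"tz":0,"rx":0,"ry":0,"rz":0},{"tx":1.5,"ty":0,"tz":13.7,"rx":0,"ry":0,"rz":0},{"tx":1.7,"ty":-0.3,"tz":13.7,"rx":0,"ry":0,"rz":0},{"tx":3,"ty":-0.3,"tz":13.5,"rx":0,"ry":0,"rz":0},{"tx":3.3,"ty":-0.3,"tz":13.4,"rx":0,"ry":0,"rz":0},{"tx":4.5,"ty":-0.4,"tz":13,"rx":0,"ry":0,"rz":0},{"tx":4.9,"ty":-0.4,"tz":13,"rx":0,"ry":0,"rz":0},{"tx":6,"ty":-0.5,"tz":12.4,"rx":0,"ry":0,"rz":0},{"tx":6.2,"ty":-0.6,"tz":12.3,"rx":0,"ry":0,"rz":0}], "gripper": 1.0}}

```text
time: 3.15
tool_pos: [483.3, -29.4, 184.6]
tcp_rot: [3.141, 0.0, 1.483]
contact_force: [-0.1, -0.4, -0.7]
grip_width: 0.4
finger_force: 0.0
```

```bash
python3 - <<'E'
from h import *
a=bot.capture('wrist')[:,:,::-1];b=bot.capture('scene')[110:300,130:390,::-1]
cv2.imwrite('pics/w2.png',np.hstack([cv2.resize(a,(400,300)),cv2.resize(b,(400,300))]))
E
```

```text
(no output)
```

View pics/w2.png

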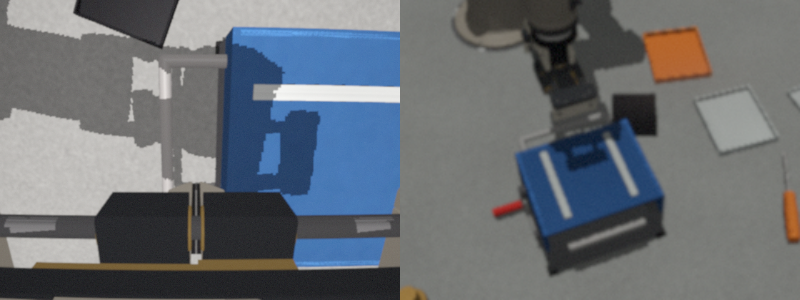

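The wrist view shows the bar (165,120) still down and the lid shut; the fingers had not closed yet when I lifted. I go back and wait longer.

>>> {"api": "carry_out", "payload": {"plan": [{"tx":-16,"ty":1.4,"tz":5,"rx":0,"ry":0,"rz":0},{"tx":-15,"ty":1.4,"tz":0,"rx":0,"ry":0,"rz":0},{"tx":0,"ty":0,"tz":0,"rx":0,"ry":0,"rz":0},{"tx":0,"ty":0,"tz":0,"rx":0,"ry":0,"rz":0},{"tx":0,"ty":0,"tz":0,"rx":0,"ry":0,"rz":0},{"tx":0,"ty":0,"tz":-30,"rx":0,"ry":0,"rz":0},{"tx":0,"ty":0,"tz":-30,"rx":0,"ry":0,"rz":0},{"tx":0,"ty":0,"tz":-30,"rx":0,"ry":0,"rz":0},{"tx":0,"ty":0,"tz":-21,"rx":0,"ry":0,"rz":0}], "gripper": 0.5}}

```text
time: 4.15
tool_pos: [452.0, -26.5, 75.8]
tcp_rot: [-3.14, -0.0, 1.483]
contact_force: [0.1, 0.3, -0.8]
grip_width: 45.9
finger_force: 0.0
```

>>> {"api": "carry_out", "payload": {"plan": [{"tx":0,"ty":0,"tz":0,"rx":0,"ry":0,"rz":0},{"tx":0,"ty":0,"tz":0,"rx":0,"ry":0,"rz":0},{"tx":0,"ty":0,"tz":0,"rx":0,"ry":0,"rz":0},{"tx":0,"ty":0,"tz":0,"rx":0,"ry":0,"rz":0},{"tx":0,"ty":0,"tz":0,"rx":0,"ry":0,"rz":0},{"tx":0,"ty":0,"tz":0,"rx":0,"ry":0,"rz":0},{"tx":0,"ty":0,"tz":0,"rx":0,"ry":0,"rz":0},{"tx":0,"ty":0,"tz":0,"rx":0,"ry":0,"rz":0}], "gripper": 1.0}}

```text
time: 4.95
tool_pos: [454.5, -26.9, 78.8]
tcp_rot: [3.136, 0.0, 1.483]
contact_force: [5.6, -0.3, -2.6]
grip_width: 11.1
finger_force: 30.0
```

Gripped (11 mm). I raise along the arc.

>>> {"api": "carry_out", "payload": {"plan": [{"tx":3.5,"ty":0,"tz":14.7,"rx":0,"ry":0,"rz":0},{"tx":1.7,"ty":-0.3,"tz":13.7,"rx":0,"ry":0,"rz":0},{"tx":3,"ty":-0.3,"tz":13.5,"rx":0,"ry":0,"rz":0},{"tx":3.3,"ty":-0.3,"tz":13.4,"rx":0,"ry":0,"rz":0},{"tx":4.5,"ty":-0.4,"tz":13,"rx":0,"ry":0,"rz":0},{"tx":4.9,"ty":-0.4,"tz":13,"rx":0,"ry":0,"rz":0},{"tx":6,"ty":-0.5,"tz":12.4,"rx":0,"ry":0,"rz":0},{"tx":6.2,"ty":-0.6,"tz":12.3,"rx":0,"ry":0,"rz":0}]}}

```text
time: 5.75
tool_pos: [484.2, -29.8, 184.0]
tcp_rot: [-3.139, 0.001, 1.483]
contact_force: [0.0, -2.8, -5.2]
grip_width: 10.9
finger_force: 30.0
```

>>> {"api": "carry_out", "payload": {"plan": [{"tx":7.3,"ty":-0.6,"tz":11.8,"rx":0,"ry":0,"rz":0},{"tx":7.7,"ty":-0.7,"tz":11.4,"rx":0,"ry":0,"rz":0},{"tx":8.5,"ty":-0.7,"tz":10.9,"rx":0,"ry":0,"rz":0},{"tx":8.9,"ty":-0.8,"tz":10.4,"rx":0,"ry":0,"rz":0},{"tx":9.7,"ty":-0.9,"tz":9.9,"rx":0,"ry":0,"rz":0},{"tx":10.2,"ty":-0.9,"tz":9.3,"rx":0,"ry":0,"rz":0},{"tx":10.7,"ty":-0.9,"tz":8.7,"rx":0,"ry":0,"rz":0},{"tx":11.1,"ty":-1,"tz":8,"rx":0,"ry":0,"rz":0},{"tx":11.6,"ty":-1,"tz":7.4,"rx":0,"ry":0,"rz":0},{"tx":12,"ty":-1.1,"tz":6.7,"rx":0,"ry":0,"rz":0},{"tx":12.4,"ty":-1.1,"tz":6,"rx":0,"ry":0,"rz":0},{"tx":12.8,"ty":-1.1,"tz":5.2,"rx":0,"ry":0,"rz":0}]}}

```text
time: 6.95
tool_pos: [607.4, -41.3, 292.0]
tcp_rot: [3.141, 0.002, 1.482]
contact_force: [-4.6, -4.6, 3.6]
grip_width: 11.0
finger_force: 30.0
```

>>> {"api": "carry_out", "payload": {"plan": [{"tx":3,"ty":-0.3,"tz":1.5,"rx":0,"ry":0,"rz":0},{"tx":2,"ty":-0.2,"tz":1,"rx":0,"ry":0,"rz":0},{"tx":0,"ty":0,"tz":0,"rx":0,"ry":0,"rz":0},{"tx":0,"ty":0,"tz":0,"rx":0,"ry":0,"rz":0}]}}

```text
time: 7.35
tool_pos: [610.5, -41.6, 292.9]
tcp_rot: [-3.137, 0.002, 1.482]
contact_force: [-11.2, -4.2, 4.6]
grip_width: 11.2
finger_force: 30.0
```

At the top stop (force -11 N). I lower along the arc, then watch the force.

>>> {"api": "carry_out", "payload": {"plan": [{"tx":-5,"ty":0.4,"tz":-2.5,"rx":0,"ry":0,"rz":0},{"tx":-4,"ty":0.4,"tz":-1.7,"rx":0,"ry":0,"rz":0},{"tx":-4,"ty":0.4,"tz":-1.6,"rx":0,"ry":0,"rz":0},{"tx":-4,"ty":0.3,"tz":-1.6,"rx":0,"ry":0,"rz":0},{"tx":-4,"ty":0.3,"tz":-1.6,"rx":0,"ry":0,"rz":0},{"tx":-2,"ty":0,"tz":-1,"rx":0,"ry":0,"rz":0},{"tx":0,"ty":0,"tz":0,"rx":0,"ry":0,"rz":0},{"tx":0,"ty":0,"tz":0,"rx":0,"ry":0,"rz":0}]}}

```text
time: 8.15
tool_pos: [591.6, -39.8, 284.9]
tcp_rot: [3.134, 0.002, 1.482]
contact_force: [2.8, -2.6, 7.1]
grip_width: 11.0
finger_force: 30.0
```

```bash
python3 - <<'E'
from h import *
b=bot.capture('scene')[110:300,130:390,::-1]
cv2.imwrite('pics/s3.png',cv2.resize(b,(780,570)))
E
```

```text
(no output)
```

View pics/s3.png

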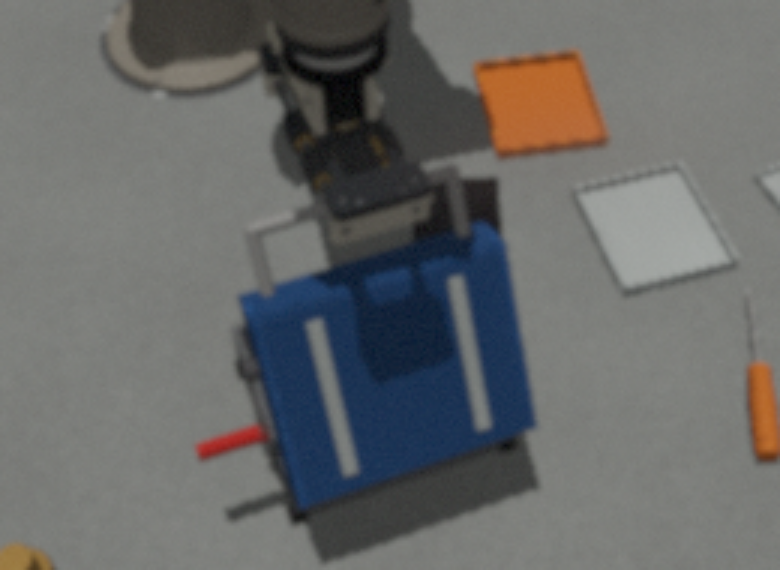

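Knob has gone behind (228,443) and the force shows the lid now resting on its stay. I release, rise, back off and turn.

>>> {"api": "carry_out", "payload": {"plan": [{"tx":0,"ty":0,"tz":0,"rx":0,"ry":0,"rz":0},{"tx":0,"ty":0,"tz":0,"rx":0,"ry":0,"rz":0},{"tx":0,"ty":0,"tz":0,"rx":0,"ry":0,"rz":0},{"tx":0,"ty":0,"tz":0,"rx":0,"ry":0,"rz":0},{"tx":0,"ty":0,"tz":0,"rx":0,"ry":0,"rz":0},{"tx":0,"ty":0,"tz":30,"rx":0,"ry":0,"rz":0},{"tx":0,"ty":0,"tz":40,"rx":0,"ry":0,"rz":0},{"tx":-30,"ty":0,"tz":0,"rx":0,"ry":0,"rz":0.1},{"tx":-40,"ty":0,"tz":0,"rx":0,"ry":0,"rz":0.14},{"tx":-40,"ty":0,"tz":0,"rx":0,"ry":0,"rz":0.14},{"tx":-40,"ty":0,"tz":0,"rx":0,"ry":0,"rz":0.14},{"tx":-40,"ty":0,"tz":0,"rx":0,"ry":0,"rz":0.14}], "gripper": 0.4}}

```text
time: 9.4
tool_pos: [398.4, -38.7, 351.7]
tcp_rot: [-3.141, -0.0, 2.149]
contact_force: [-0.7, -0.7, 0.5]
grip_width: 55.1
finger_force: 0.0
```

>>> {"api": "carry_out", "payload": {"plan": [{"tx":0,"ty":0,"tz":0,"rx":0,"ry":0,"rz":0.14},{"tx":0,"ty":0,"tz":0,"rx":0,"ry":0,"rz":0.14},{"tx":0,"ty":0,"tz":0,"rx":0,"ry":0,"rz":0.14},{"tx":0,"ty":0,"tz":0,"rx":0,"ry":0,"rz":0.14},{"tx":0,"ty":0,"tz":0,"rx":0,"ry":0,"rz":0.14},{"tx":0,"ty":0,"tz":0,"rx":0,"ry":0,"rz":0.14},{"tx":0,"ty":0,"tz":0,"rx":0,"ry":0,"rz":0.07},{"tx":0,"ty":0,"tz":0,"rx":-0.012,"ry":-0.14,"rz":0},{"tx":0,"ty":0,"tz":0,"rx":-0.012,"ry":-0.14,"rz":0},{"tx":0,"ty":0,"tz":0,"rx":-0.012,"ry":-0.14,"rz":0},{"tx":0,"ty":0,"tz":0,"rx":-0.012,"ry":-0.14,"rz":0},{"tx":0,"ty":0,"tz":0,"rx":-0.012,"ry":-0.14,"rz":0}], "gripper": 1.0}}

```text
time: 10.6
tool_pos: [400.0, -38.8, 352.7]
tcp_rot: [3.141, 0.709, 3.053]
contact_force: [0.2, 1.2, 0.4]
grip_width: 0.5
finger_force: 0.0
```

```bash
python3 - <<'E'
from h import *
o=bot.get_obs();print(o['tool_pos'],o['tcp_rot'],o['joint_positions'])
a=bot.capture('wrist')[:,:,::-1];b=bot.capture('top');s=bot.capture('scene')
cv2.imwrite('pics/t4.png',b[:,:,::-1]);cv2.imwrite('pics/s4.png',s[:,:,::-1])
c=cv2.resize(b[130:270,230:400,::-1],(486,400))
cv2.imwrite('pics/w4.png',np.hstack([cv2.resize(a,(314,400)),c]))
hsv=cv2.cvtColor(s,cv2.COLOR_RGB2HSV);m=((hsv[:,:,0]<6)|(hsv[:,:,0]>174))&(hsv[:,:,1]>150)&(hsv[:,:,2]>80)
ys,xs=np.nonzero(m[200:290,150:280]);print('knob px',xs.mean()+150,ys.mean()+200)
ex=np.array([.996,-.088,0]);ey=np.array([.088,.996,0]);C=np.array([599,-34.5,0])
for th,(x,z) in {'locked':(55,111),'straight':(24+86*np.sin(-.0),32+86)}.items(): print(th,proj('scene',[C+x*ex-148*ey+[0,0,z]]))
E
```

```text
[399.9643679  -38.80751376 352.6544846 ] [3.14105453 0.70935609 3.05300621] [-0.50954808 -0.38616717  2.09371404  0.37842458  0.80632807 -2.16688152]
knob px 206.3846153846154 256.83516483516485
locked [[205.2557058  255.94063722]]
straight [[201.63144692 245.03067866]]
```

View pics/w4.png

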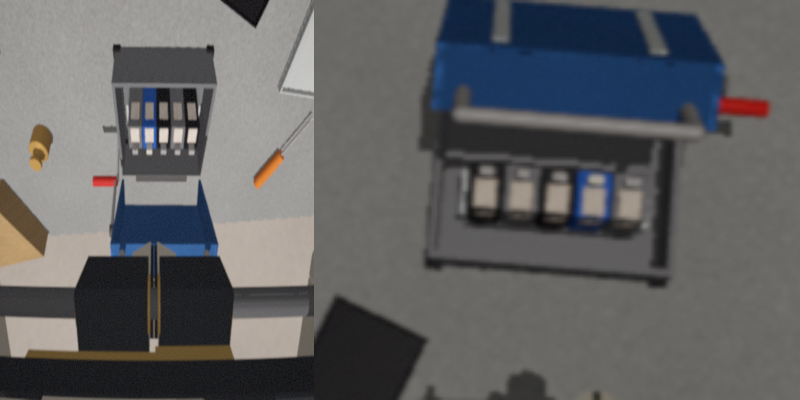

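Locked: knob pixel (206,257) matches the prediction. In the right half the blue case is the 4th from left, tab at about (596,180), i.e. chest y = -31, second from the knob side.

```bash
python3 - <<'E'
from h import *
ex=np.array([.996,-.088,0]);ey=np.array([.088,.996,0]);C=np.array([599,-34.5,0])
W=lambda x,y,z:C+x*ex+y*ey+[0,0,z]
inv=lambda P:np.round([(P-C)@ex,(P-C)@ey,P[2]],1)
print('pred tab top',proj('top',[W(-17,-31,120)]),'wrist',proj('wrist',[W(-17,-31,120)]))
f=lambda n,p:(lambda r:(r[0],r[1][0]))(ray(n,[p]))
t=cv2.imread('pics/t4.png');w=bot.capture('wrist')[:,:,::-1];cv2.imwrite('pics/w5.png',w)
for n,im,(x0,x1,y0,y1) in(('top',t,(310,345,180,215)),('wrist',w,(225,345,85,170))):
    s=im[y0:y1,x0:x1].astype(int)
    hsv=cv2.cvtColor(im[y0:y1,x0:x1],cv2.COLOR_BGR2HSV)
    m=(abs(hsv[:,:,0].astype(int)-112)<14)&(hsv[:,:,1]>140)
    ys,xs=np.nonzero(m);print(n,'blue px x',xs.min()+x0,xs.max()+x0,np.median(xs)+x0,'y',ys.min()+y0,ys.max()+y0)
    for z in(106,):
        P=onz(n,[(np.median(xs)+x0,ys.min()+y0),(np.median(xs)+x0,ys.max()+y0)],z);print([inv(p) for p in P])
print('target TCP',W(10,-31,116),'pre',W(10-.65*90,-31,116+.76*90))
E
```

```text
pred tab top [[328.48735461 192.76066911]] wrist [[265.88224718 163.31008759]]
top blue px x 318 334 323.0 y 190 210
[array([ -8.9, -18.4, 106. ]), array([-58.2, -21.6, 106. ])]
wrist blue px x 254 340 268.0 y 97 159
[array([-102.4,  -27.9,  106. ]), array([ -5. , -29.3, 106. ])]
target TCP [606.232 -66.256 116.   ] pre [547.966 -61.108 184.4  ]
```

The tab prediction matches (328.5,192.8). I approach behind the tab.

>>> {"api": "carry_out", "payload": {"plan": [{"tx":25,"ty":-4,"tz":-28,"rx":0,"ry":0,"rz":0},{"tx":25,"ty":-4,"tz":-28,"rx":0,"ry":0,"rz":0},{"tx":25,"ty":-4,"tz":-28,"rx":0,"ry":0,"rz":0},{"tx":25,"ty":-4,"tz":-28,"rx":0,"ry":0,"rz":0},{"tx":24,"ty":-3,"tz":-28,"rx":0,"ry":0,"rz":0},{"tx":24,"ty":-3,"tz":-28,"rx":0,"ry":0,"rz":0},{"tx":0,"ty":0,"tz":0,"rx":0,"ry":0,"rz":0}]}}

```text
time: 11.5
tool_pos: [551.2, -68.4, 192.1]
tcp_rot: [3.118, 0.687, 3.052]
contact_force: [-0.2, -0.1, -0.0]
grip_width: 0.7
finger_force: 0.0
```

```bash
python3 - <<'E'
from h import *
o=bot.get_obs();print(o['time'],o['tool_pos'],o['tcp_rot'],o['joint_positions'])
E
```

```text
11.5 [551.17299844 -68.3712083  192.09064976] [3.11844289 0.6865173  3.05223227] [-0.38077098  0.17692141  2.10562878  0.81257953  0.28513133 -2.59178064]
```

The wrist joint is at its limit; I reduce the tilt to about 0.5.

>>> {"api": "carry_out", "payload": {"plan": [{"tx":0,"ty":1,"tz":0,"rx":0.01,"ry":0.1,"rz":0},{"tx":5,"ty":1,"tz":-5,"rx":0.01,"ry":0.09,"rz":0},{"tx":16,"ty":0,"tz":-17,"rx":0,"ry":0,"rz":0},{"tx":16,"ty":0,"tz":-17,"rx":0,"ry":0,"rz":0},{"tx":16,"ty":0,"tz":-18,"rx":0,"ry":0,"rz":0},{"tx":0,"ty":0,"tz":0,"rx":0,"ry":0,"rz":0}]}}

```text
time: 12.1
tool_pos: [603.4, -61.9, 136.5]
tcp_rot: [3.106, 0.55, 3.054]
contact_force: [-0.0, 0.8, 0.0]
grip_width: 0.6
finger_force: 0.0
```

```bash
python3 - <<'E'
from h import *
o=bot.get_obs();print(o['time'],o['tool_pos'],o['tcp_rot'],o['joint_positions'])
E
```

```text
12.1 [603.35237549 -61.90900757 136.5215596 ] [3.10607498 0.54980875 3.05447264] [-0.30776666  0.36804711  1.93216256  0.4596233   0.34238917 -2.1969293 ]
```

>>> {"api": "carry_out", "payload": {"plan": [{"tx":0.5,"ty":-4,"tz":-8,"rx":-0.026,"ry":0.04,"rz":-0.018},{"tx":0.5,"ty":0,"tz":-8,"rx":0,"ry":0,"rz":0},{"tx":0,"ty":0,"tz":-7,"rx":0,"ry":0,"rz":0},{"tx":0,"ty":0,"tz":0,"rx":0,"ry":0,"rz":0}]}}

```text
time: 12.5
tool_pos: [601.8, -66.1, 114.4]
tcp_rot: [3.14, 0.514, 3.052]
contact_force: [-0.3, -1.0, 0.1]
grip_width: 0.6
finger_force: 0.0
```

```bash
python3 - <<'E'
from h import *
o=bot.get_obs();print(o['time'],o['tool_pos'],o['tcp_rot'],o['joint_positions'],o['contact_force'])
cv2.imwrite('pics/w6.png',bot.capture('wrist')[:,:,::-1])
E
```

```text
12.5 [601.78495747 -66.11937235 114.35978743] [3.13961025 0.51351065 3.05236679] [-0.28877072  0.4077512   1.92701931  0.32358759  0.31766501 -2.05362323] [-0.27080567 -0.95617939  0.13384232]
```

View pics/w6.png

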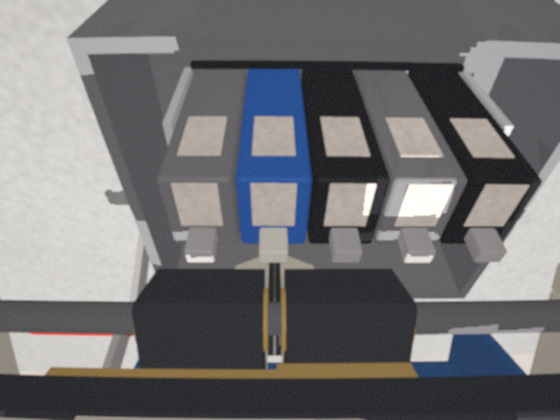

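The wrist view shows the closed fingers (275,255) right behind the blue case's tab (272,243), centred between the neighbours' tabs. I pull it forward.

>>> {"api": "carry_out", "payload": {"plan": [{"tx":-6,"ty":0.5,"tz":0,"rx":0,"ry":0,"rz":0},{"tx":-6,"ty":0.5,"tz":0.5,"rx":0,"ry":0,"rz":0},{"tx":-6,"ty":0.5,"tz":0.7,"rx":0,"ry":0,"rz":0},{"tx":-6,"ty":0.5,"tz":0.8,"rx":0,"ry":0,"rz":0},{"tx":-6,"ty":0.5,"tz":0.8,"rx":0,"ry":0,"rz":0},{"tx":-6,"ty":0.5,"tz":0.8,"rx":0,"ry":0,"rz":0},{"tx":-6,"ty":0.5,"tz":0.8,"rx":0,"ry":0,"rz":0},{"tx":-6,"ty":0.5,"tz":0.8,"rx":0,"ry":0,"rz":0},{"tx":-6,"ty":0.5,"tz":0.8,"rx":0,"ry":0,"rz":0},{"tx":-6,"ty":0.5,"tz":0.5,"rx":0,"ry":0,"rz":0},{"tx":0,"ty":0,"tz":0,"rx":0,"ry":0,"rz":0}]}}

```text
time: 13.65
tool_pos: [541.6, -61.4, 121.6]
tcp_rot: [3.141, 0.514, 3.052]
contact_force: [0.5, -0.6, 0.5]
grip_width: 0.7
finger_force: 0.0
```

>>> {"api": "carry_out", "payload": {"plan": [{"tx":-8,"ty":0.6,"tz":15,"rx":0,"ry":0,"rz":0},{"tx":-12,"ty":1,"tz":21,"rx":0,"ry":0,"rz":0},{"tx":-16,"ty":1,"tz":24,"rx":0,"ry":0,"rz":0},{"tx":-20,"ty":1,"tz":20,"rx":0,"ry":0,"rz":0},{"tx":0,"ty":0,"tz":0,"rx":0,"ry":0,"rz":0}], "gripper": 0.5}}

```text
time: 14.15
tool_pos: [486.2, -58.1, 204.1]
tcp_rot: [-3.141, 0.519, 3.053]
contact_force: [0.2, -0.8, -0.3]
grip_width: 35.7
finger_force: 0.0
```

```bash
python3 - <<'E'
from h import *
o=bot.get_obs();print(o['time'],o['tool_pos'],o['tcp_rot'],o['joint_positions'])
w=bot.capture('wrist')[:,:,::-1];cv2.imwrite('pics/w7.png',w)
ex=np.array([.996,-.088,0]);ey=np.array([.088,.996,0]);C=np.array([599,-34.5,0])
W=lambda x,y,z:C+x*ex+y*ey+[0,0,z]
for k in(0,28):
    a=np.radians(k);u=np.array([-np.sin(a),np.cos(a)]);v=np.array([np.cos(a),np.sin(a)]);e=np.array([-48,6])
    P=[e+p*v+q*u for p,q in((0,0),(0,100),(40,100),(31,107))]
    print(k,np.round(P,0).tolist(),proj('wrist',[W(p[0],-31,p[1]) for p in P]).round(0).tolist())
hsv=cv2.cvtColor(w,cv2.COLOR_BGR2HSV).astype(int);m=(abs(hsv[:,:,0]-112)<14)&(hsv[:,:,1]>140)
k,l,s,c=cv2.connectedComponentsWithStats(m.astype(np.uint8))
for i in range(1,k):
    if s[i,4]>60: print(s[i],c[i].round(0))
E
```

```text
14.15 [486.22030126 -58.14417198 204.14958795] [-3.14082063  0.51907882  3.05299301] [-0.36494628  0.06277557  2.09092033  0.28346875  0.50211896 -2.06222595]
0 [[-48.0, 6.0], [-48.0, 106.0], [-8.0, 106.0], [-17.0, 113.0]] [[276.0, 142.0], [277.0, 217.0], [277.0, 249.0], [277.0, 249.0]]
28 [[-48.0, 6.0], [-95.0, 94.0], [-60.0, 113.0], [-71.0, 115.0]] [[276.0, 142.0], [277.0, 159.0], [277.0, 213.0], [277.0, 204.0]]
[257 156  44  58 987] [278. 186.]
[ 219  336  111   32 2982] [274. 353.]
```

View pics/w7.png

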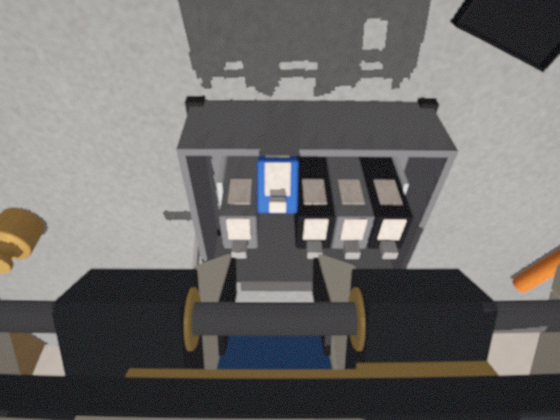

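Blue case leans forward (rows 156–214 at column 278, matching 28°), others stand. I grasp it by its width.

>>> {"api": "carry_out", "payload": {"plan": [{"tx":6,"ty":0.3,"tz":-25,"rx":0.001,"ry":0.015,"rz":0},{"tx":6,"ty":0.3,"tz":-24,"rx":0.001,"ry":0.015,"rz":0},{"tx":6,"ty":0.2,"tz":-24,"rx":0,"ry":0,"rz":0},{"tx":7,"ty":-0.6,"tz":-13,"rx":0,"ry":0,"rz":0},{"tx":7,"ty":-0.6,"tz":-13,"rx":0,"ry":0,"rz":0},{"tx":7,"ty":-0.6,"tz":-13,"rx":0,"ry":0,"rz":0},{"tx":7,"ty":-0.7,"tz":-13,"rx":0,"ry":0,"rz":0},{"tx":0,"ty":0,"tz":0,"rx":0,"ry":0,"rz":0}]}}

```text
time: 15.0
tool_pos: [537.7, -64.7, 91.6]
tcp_rot: [3.129, 0.463, 3.053]
contact_force: [0.1, -0.4, 0.5]
grip_width: 45.7
finger_force: 0.0
```

>>> {"api": "carry_out", "payload": {"plan": [{"tx":0,"ty":0,"tz":0,"rx":0,"ry":0,"rz":0},{"tx":0,"ty":0,"tz":0,"rx":0,"ry":0,"rz":0},{"tx":0,"ty":0,"tz":0,"rx":0,"ry":0,"rz":0},{"tx":0,"ty":0,"tz":0,"rx":0,"ry":0,"rz":0},{"tx":0,"ty":0,"tz":0,"rx":0,"ry":0,"rz":0},{"tx":0,"ty":0,"tz":0,"rx":0,"ry":0,"rz":0}], "gripper": 1.0}}

```text
time: 15.6
tool_pos: [536.4, -64.0, 92.5]
tcp_rot: [3.129, 0.464, 3.053]
contact_force: [-1.2, -0.0, 2.4]
grip_width: 30.0
finger_force: 29.9
```

Gripped 30 mm wide, somewhat shallow. I lift straight up, checking the hold.

>>> {"api": "carry_out", "payload": {"plan": [{"tx":-1,"ty":0.1,"tz":6,"rx":0,"ry":0,"rz":0},{"tx":-1,"ty":0.1,"tz":8,"rx":0,"ry":0,"rz":0},{"tx":-1,"ty":0.1,"tz":10,"rx":0,"ry":0,"rz":0},{"tx":-1,"ty":0.1,"tz":10,"rx":0,"ry":0,"rz":0},{"tx":-1,"ty":0.1,"tz":10,"rx":0,"ry":0,"rz":0},{"tx":-1,"ty":0.1,"tz":12,"rx":0,"ry":0,"rz":0},{"tx":-1,"ty":0.1,"tz":12,"rx":0,"ry":0,"rz":0},{"tx":-1,"ty":0.1,"tz":14,"rx":0,"ry":0,"rz":0},{"tx":-1,"ty":0.1,"tz":16,"rx":0,"ry":0,"rz":0},{"tx":-1,"ty":0.1,"tz":16,"rx":0,"ry":0,"rz":0},{"tx":0,"ty":0,"tz":0,"rx":0,"ry":0,"rz":0}]}}

```text
time: 16.7
tool_pos: [527.3, -63.5, 209.0]
tcp_rot: [3.131, 0.468, 3.054]
contact_force: [-0.5, -0.8, -0.7]
grip_width: 29.9
finger_force: 29.9
```

```bash
python3 - <<'E'
from h import *
o=bot.get_obs();print(o['time'],o['tool_pos'],o['tcp_rot'],o['joint_positions'],o['moment'])
w=bot.capture('wrist')[:,:,::-1];cv2.imwrite('pics/w8.png',w)
cv2.imwrite('pics/t8.png',bot.capture('top')[:,:,::-1])
R=cv2.Rodrigues(np.zeros(3))[0]
from scipy.spatial.transform import Rotation as Ro
Rt=Ro.from_euler('xyz',o['tcp_rot']).as_matrix();X,Y,Z=Rt.T;print(X,Z)
for d in(8,14,20,28):
    c=o['tool_pos']-Z*d   # top centre of case if aligned with tool
    print(d,proj('wrist',[c+s*20*X+e*15*Y+f*100*Z for f in(0,1) for s in(1,-1) for e in(1,-1)]).round(0).tolist())
hsv=cv2.cvtColor(w,cv2.COLOR_BGR2HSV).astype(int);m=(abs(hsv[:,:,0]-112)<14)&(hsv[:,:,1]>140)
k,l,s,c=cv2.connectedComponentsWithStats(m.astype(np.uint8))
for i in range(1,k):
    if s[i,4]>60: print(s[i],c[i].round(0)); 
i=1+np.argmax([s[i,4] if s[i,1]<260 else 0 for i in range(1,k)])
print(np.round(cv2.boxPoints(cv2.minAreaRect(np.argwhere(l==i)[:,::-1].astype(np.float32))),0).tolist())
for y in range(s[i,1],s[i,1]+s[i,3],12):
    xs=np.nonzero(l[y]==i)[0];print(y,xs.min(),xs.max(),end=' | ')
E
```

```text
16.7 [527.28338721 -63.4841372  209.00145251] [3.13083676 0.46786395 3.053521  ] [-0.33862343  0.14915041  1.94697024  0.21700341  0.60371306 -1.97519948] [ 0.08230567  0.21224614 -0.00792271]
[-0.88907436  0.07850533 -0.45098082] [ 0.45015296 -0.028951   -0.89248202]
8 [[308.0, 249.0], [238.0, 249.0], [305.0, 330.0], [240.0, 330.0], [295.0, 196.0], [251.0, 196.0], [294.0, 250.0], [252.0, 250.0]]
14 [[309.0, 254.0], [236.0, 254.0], [306.0, 337.0], [239.0, 337.0], [295.0, 198.0], [251.0, 198.0], [294.0, 253.0], [252.0, 253.0]]
20 [[310.0, 260.0], [235.0, 260.0], [307.0, 346.0], [238.0, 346.0], [296.0, 200.0], [250.0, 200.0], [295.0, 256.0], [251.0, 256.0]]
28 [[312.0, 268.0], [233.0, 268.0], [309.0, 358.0], [236.0, 358.0], [296.0, 203.0], [249.0, 203.0], [295.0, 261.0], [250.0, 261.0]]
[ 238  186   73  117 3738] [276. 241.]
[ 227  336   95   32 2430] [274. 353.]
[476 353  19  23 137] [484. 365.]
[[238.0, 186.0], [310.0, 186.0], [310.0, 302.0], [238.0, 302.0]]
186 296 298 | 198 253 301 | 210 247 304 | 222 244 306 | 234 239 309 | 246 240 309 | 258 239 309 | 270 239 309 | 282 239 309 | 294 239 308 |
```

Held. I turn it upright and carry it to the tray side.

>>> {"api": "carry_out", "payload": {"plan": [{"tx":-15,"ty":1,"tz":3,"rx":0.01,"ry":0.122,"rz":0},{"tx":-20,"ty":2,"tz":3,"rx":0.011,"ry":0.122,"rz":0},{"tx":-20,"ty":10,"tz":0,"rx":0.011,"ry":0.122,"rz":0},{"tx":-5,"ty":25,"tz":0,"rx":0.011,"ry":0.121,"rz":0},{"tx":5,"ty":38,"tz":0,"rx":0,"ry":0,"rz":0},{"tx":10,"ty":45,"tz":0,"rx":0,"ry":0,"rz":0},{"tx":10,"ty":45,"tz":0,"rx":0,"ry":0,"rz":0},{"tx":10,"ty":45,"tz":0,"rx":0,"ry":0,"rz":0},{"tx":10,"ty":45,"tz":0,"rx":0,"ry":0,"rz":0},{"tx":10,"ty":45,"tz":0,"rx":0,"ry":0,"rz":0},{"tx":10,"ty":45,"tz":0,"rx":0,"ry":0,"rz":0},{"tx":10,"ty":35,"tz":0,"rx":0,"ry":0,"rz":0}]}}

```text
time: 18.0
tool_pos: [540.8, 320.6, 210.5]
tcp_rot: [3.13, -0.028, 3.055]
contact_force: [1.7, -0.7, -1.1]
grip_width: 29.6
finger_force: 29.9
```

>>> {"api": "carry_out", "payload": {"plan": [{"tx":3,"ty":9,"tz":-30,"rx":0,"ry":0,"rz":0},{"tx":0,"ty":0,"tz":-30,"rx":0,"ry":0,"rz":0},{"tx":0,"ty":0,"tz":-25,"rx":0,"ry":0,"rz":0},{"tx":0,"ty":0,"tz":-15,"rx":0,"ry":0,"rz":0},{"tx":0,"ty":0,"tz":-10,"rx":0,"ry":0,"rz":0},{"tx":0,"ty":0,"tz":-6,"rx":0,"ry":0,"rz":0},{"tx":0,"ty":0,"tz":0,"rx":0,"ry":0,"rz":0},{"tx":0,"ty":0,"tz":0,"rx":0,"ry":0,"rz":0}]}}

```text
time: 18.8
tool_pos: [544.7, 327.2, 96.8]
tcp_rot: [3.129, -0.025, 3.053]
contact_force: [0.5, 0.6, -1.8]
grip_width: 30.0
finger_force: 29.9
```

```bash
python3 - <<'E'
from h import *
o=bot.get_obs();print(o['time'],o['tool_pos'],o['tcp_rot'],o['contact_force'])
from scipy.spatial.transform import Rotation as Ro
X,Y,Z=Ro.from_euler('xyz',o['tcp_rot']).as_matrix().T
def blue(n):
    im=bot.capture(n)[:,:,::-1];cv2.imwrite(f'pics/{n}9.png',im)
    hsv=cv2.cvtColor(im,cv2.COLOR_BGR2HSV).astype(int);return ((abs(hsv[:,:,0]-112)<14)&(hsv[:,:,1]>140)).astype(np.uint8)
for n in('wrist','scene','top'):
    c=o['tool_pos']-Z*18.7+X*11.6
    P=proj(n,[c+s*20*X+e*15*Y+f*100*Z for f in(0,1) for s in(1,-1) for e in(1,-1)]);print(n,'pred',P.round(0).tolist())
    k,l,s,ce=cv2.connectedComponentsWithStats(blue(n));q=P.mean(0)
    i=min((i for i in range(1,k) if s[i,4]>30),key=lambda i:np.hypot(*(ce[i]-q)));print(s[i],ce[i].round(0))
    cn=cv2.findContours((l==i).astype(np.uint8),0,2)[0][0];print(cv2.approxPolyDP(cv2.convexHull(cn),3,True).reshape(-1,2).tolist())
E
```

```text
18.8 [544.70784248 327.1597091   96.82700446] [ 3.12871574 -0.02478638  3.05315764] [ 0.52083025  0.63576053 -1.80802832]
wrist pred [[312.0, 224.0], [236.0, 224.0], [309.0, 313.0], [238.0, 313.0], [297.0, 177.0], [251.0, 177.0], [296.0, 234.0], [252.0, 234.0]]
[ 238  187   73  115 3635] [275. 243.]
[[257, 188], [298, 191], [308, 228], [308, 301], [239, 300], [239, 231]]
scene pred [[352.0, 156.0], [343.0, 159.0], [358.0, 165.0], [349.0, 168.0], [348.0, 177.0], [339.0, 180.0], [353.0, 186.0], [345.0, 189.0]]
[344 172  12  17 130] [350. 181.]
[[354, 172], [354, 186], [347, 188], [345, 176]]
top pred [[160.0, 221.0], [172.0, 222.0], [162.0, 205.0], [174.0, 206.0], [169.0, 226.0], [181.0, 227.0], [171.0, 211.0], [182.0, 212.0]]
[ 271  129  102   47 3222] [321. 152.]
[[278, 129], [362, 136], [372, 152], [370, 174], [272, 167]]
```

>>> {"api": "carry_out", "payload": {"plan": [{"tx":0,"ty":0,"tz":-1.5,"rx":0,"ry":0,"rz":0},{"tx":0,"ty":0,"tz":-1.5,"rx":0,"ry":0,"rz":0},{"tx":0,"ty":0,"tz":0,"rx":0,"ry":0,"rz":0}]}}

```text
time: 19.25
tool_pos: [544.1, 326.9, 93.0]
tcp_rot: [3.129, -0.026, 3.053]
contact_force: [-0.6, -0.8, -1.5]
grip_width: 30.0
finger_force: 29.9
```

>>> {"api": "carry_out", "payload": {"plan": [{"tx":0,"ty":0,"tz":-1.5,"rx":0,"ry":0,"rz":0},{"tx":0,"ty":0,"tz":-1,"rx":0,"ry":0,"rz":0},{"tx":0,"ty":0,"tz":0,"rx":0,"ry":0,"rz":0}]}}

```text
time: 19.55
tool_pos: [544.1, 327.0, 90.4]
tcp_rot: [3.13, -0.026, 3.053]
contact_force: [-0.3, 0.6, -1.1]
grip_width: 29.6
finger_force: 29.9
```

>>> {"api": "carry_out", "payload": {"plan": [{"tx":0,"ty":0,"tz":-1.5,"rx":0,"ry":0,"rz":0},{"tx":0,"ty":0,"tz":-1,"rx":0,"ry":0,"rz":0},{"tx":0,"ty":0,"tz":0,"rx":0,"ry":0,"rz":0}]}}

```text
time: 19.85
tool_pos: [544.2, 327.0, 88.0]
tcp_rot: [3.129, -0.026, 3.053]
contact_force: [0.4, -0.0, -0.2]
grip_width: 29.8
finger_force: 29.9
```

>>> {"api": "carry_out", "payload": {"plan": [{"tx":0,"ty":0,"tz":-1.5,"rx":0,"ry":0,"rz":0},{"tx":0,"ty":0,"tz":-1,"rx":0,"ry":0,"rz":0},{"tx":0,"ty":0,"tz":0,"rx":0,"ry":0,"rz":0}]}}

```text
time: 20.15
tool_pos: [545.2, 327.3, 87.4]
tcp_rot: [3.128, -0.023, 3.053]
contact_force: [-0.2, -0.9, 7.6]
grip_width: 29.7
finger_force: 29.9
```

Contact at z = 87. I release, wait, rise and start turning.

>>> {"api": "carry_out", "payload": {"plan": [{"tx":0,"ty":0,"tz":0,"rx":0,"ry":0,"rz":0},{"tx":0,"ty":0,"tz":0,"rx":0,"ry":0,"rz":0},{"tx":0,"ty":0,"tz":0,"rx":0,"ry":0,"rz":0},{"tx":0,"ty":0,"tz":0,"rx":0,"ry":0,"rz":0},{"tx":0,"ty":0,"tz":0,"rx":0,"ry":0,"rz":0},{"tx":0,"ty":0,"tz":15,"rx":0,"ry":0,"rz":0},{"tx":0,"ty":0,"tz":30,"rx":0,"ry":0,"rz":0},{"tx":0,"ty":0,"tz":40,"rx":0,"ry":0,"rz":0},{"tx":0,"ty":0,"tz":45,"rx":0,"ry":0,"rz":-0.14},{"tx":0,"ty":0,"tz":45,"rx":0,"ry":0,"rz":-0.14},{"tx":0,"ty":0,"tz":45,"rx":0,"ry":0,"rz":-0.14},{"tx":0,"ty":0,"tz":45,"rx":0,"ry":0,"rz":-0.14}], "gripper": 0.4}}

```text
time: 21.35
tool_pos: [543.9, 326.8, 352.6]
tcp_rot: [3.129, -0.026, 2.487]
contact_force: [1.5, 0.7, 0.1]
grip_width: 55.0
finger_force: 0.0
```

```bash
python3 - <<'E'
from h import *
o=bot.get_obs();print(o['time'],o['tool_pos'],o['tcp_rot'],o['joint_positions'],o['contact_force'])
tc=np.array([532.6,331.2,0])
for n in('top','scene'):
    im=bot.capture(n)[:,:,::-1];cv2.imwrite(f'pics/{n}10.png',im)
    hsv=cv2.cvtColor(im,cv2.COLOR_BGR2HSV).astype(int);m=((abs(hsv[:,:,0]-112)<14)&(hsv[:,:,1]>140)).astype(np.uint8)
    x0,x1,y0,y1=(140,215,180,255) if n=='top' else (310,390,135,215)
    ys,xs=np.nonzero(m[y0:y1,x0:x1]);print(n,xs.size,(xs.min()+x0,xs.max()+x0,ys.min()+y0,ys.max()+y0) if xs.size else '')
    # predicted upright case at (533,328)
    c=np.array([533,328,54.]);ex=np.array([.996,-.088,0]);ey=np.array([.088,.996,0])
    print(proj(n,[c+s*20*ex+e*15*ey+[0,0,f*50] for f in(1,-1) for s in(1,-1) for e in(1,-1)]).round(0).tolist())
im=np.hstack([cv2.resize(cv2.imread('pics/top10.png')[180:255,140:215],(400,400)),cv2.resize(cv2.imread('pics/scene10.png')[135:215,310:390],(400,400))]);cv2.imwrite('pics/v10.png',im)
E
```

```text
21.35 [543.90724695 326.81522833 352.6264798 ] [ 3.12922594 -0.02582195  2.48740911] [ 0.40592288  0.50961598  0.92412642  0.028849    1.70962429 -0.50656311] [1.51264188 0.67862638 0.12859548]
top 141 (np.int64(171), np.int64(181), np.int64(207), np.int64(224))
[[163.0, 206.0], [175.0, 207.0], [161.0, 222.0], [173.0, 223.0], [173.0, 211.0], [184.0, 211.0], [171.0, 226.0], [182.0, 226.0]]
scene 130 (np.int64(343), np.int64(355), np.int64(175), np.int64(190))
[[358.0, 168.0], [349.0, 171.0], [351.0, 159.0], [343.0, 162.0], [353.0, 189.0], [345.0, 192.0], [347.0, 180.0], [339.0, 183.0]]
```

Both views agree with the case standing upright at about (533,328) in the tray. I travel to the knob side, turning the hand.

>>> {"api": "carry_out", "payload": {"plan": [{"tx":0,"ty":-22,"tz":2,"rx":0,"ry":0,"rz":-0.14},{"tx":0,"ty":-22,"tz":2,"rx":0,"ry":0,"rz":-0.14},{"tx":0,"ty":-22,"tz":2,"rx":0,"ry":0,"rz":-0.14},{"tx":0,"ty":-22,"tz":0,"rx":0,"ry":0,"rz":-0.14},{"tx":0,"ty":-22,"tz":0,"rx":0,"ry":0,"rz":-0.14},{"tx":0,"ty":-22,"tz":0,"rx":0,"ry":0,"rz":-0.14},{"tx":0,"ty":-22,"tz":0,"rx":0,"ry":0,"rz":-0.14},{"tx":0,"ty":-22,"tz":0,"rx":0,"ry":0,"rz":-0.14},{"tx":0,"ty":-22,"tz":0,"rx":0,"ry":0,"rz":-0.14},{"tx":0,"ty":-22,"tz":0,"rx":0,"ry":0,"rz":-0.14},{"tx":0,"ty":-22,"tz":0,"rx":0,"ry":0,"rz":-0.14},{"tx":0,"ty":-22,"tz":0,"rx":0,"ry":0,"rz":-0.14}], "gripper": 0.6}}

```text
time: 22.65
tool_pos: [544.0, 62.1, 356.2]
tcp_rot: [3.13, -0.025, 0.808]
contact_force: [0.6, -0.5, -0.8]
grip_width: 37.0
finger_force: 0.0
```

>>> {"api": "carry_out", "payload": {"plan": [{"tx":0,"ty":-22,"tz":0,"rx":0,"ry":0,"rz":-0.14},{"tx":0,"ty":-22,"tz":0,"rx":0,"ry":0,"rz":-0.14},{"tx":0,"ty":-22,"tz":0,"rx":0,"ry":0,"rz":-0.14},{"tx":0,"ty":-22,"tz":0,"rx":0,"ry":0,"rz":-0.14},{"tx":0,"ty":-22,"tz":0,"rx":0,"ry":0,"rz":-0.14},{"tx":0,"ty":-22,"tz":0,"rx":0,"ry":0,"rz":-0.14},{"tx":0,"ty":-22,"tz":0,"rx":0,"ry":0,"rz":-0.14},{"tx":0,"ty":-22,"tz":0,"rx":0,"ry":0,"rz":-0.14},{"tx":0,"ty":-22,"tz":0,"rx":0,"ry":0,"rz":-0.14},{"tx":0,"ty":-22,"tz":0,"rx":0,"ry":0,"rz":-0.14},{"tx":0,"ty":-22,"tz":0,"rx":0,"ry":0,"rz":-0.14},{"tx":0,"ty":-22,"tz":0,"rx":0,"ry":0,"rz":-0.14}]}}

```text
time: 23.85
tool_pos: [544.1, -201.8, 356.1]
tcp_rot: [3.129, -0.025, -0.872]
contact_force: [-0.5, -0.6, -1.4]
grip_width: 36.6
finger_force: 0.0
```

>>> {"api": "carry_out", "payload": {"plan": [{"tx":0,"ty":-5,"tz":0,"rx":0,"ry":0,"rz":-0.14},{"tx":0,"ty":-5,"tz":0,"rx":0,"ry":0,"rz":-0.14},{"tx":0,"ty":-5,"tz":0,"rx":0,"ry":0,"rz":-0.14},{"tx":5,"ty":-5,"tz":0,"rx":0,"ry":0,"rz":-0.14},{"tx":10,"ty":0,"tz":0,"rx":0,"ry":0,"rz":-0.14},{"tx":10,"ty":0,"tz":0,"rx":0,"ry":0,"rz":-0.09}]}}

```text
time: 24.45
tool_pos: [569.4, -221.2, 356.1]
tcp_rot: [3.129, -0.026, -1.662]
contact_force: [0.3, -0.0, -0.9]
grip_width: 36.7
finger_force: 0.0
```

```bash
python3 - <<'E'
from h import *
o=bot.get_obs();print(o['time'],o['tool_pos'],o['tcp_rot'],o['joint_positions'],o['grip_width'])
w=bot.capture('wrist')[:,:,::-1];cv2.imwrite('pics/w11.png',w);s=bot.capture('scene')[:,:,::-1]
for n,im in(('wrist',w),('scene',s)):
    hsv=cv2.cvtColor(im,cv2.COLOR_BGR2HSV).astype(int);m=((hsv[:,:,0]<6)|(hsv[:,:,0]>174))&(hsv[:,:,1]>150)&(hsv[:,:,2]>60)
    k,l,st,c=cv2.connectedComponentsWithStats(m.astype(np.uint8))
    for i in range(1,k):
        if st[i,4]>25: print(n,st[i],c[i].round(1))
ex=np.array([.996,-.088,0]);ey=np.array([.088,.996,0]);C=np.array([599,-34.5,0])
W=lambda x,y,z:C+x*ex+y*ey+[0,0,z]
for n in('wrist','scene'): print(proj(n,[W(55,-120,111),W(55,-174,111)]).round(0).tolist())
E
```

```text
24.45 [ 569.40377347 -221.18395797  356.0822375 ] [ 3.12861087 -0.02557205 -1.66150369] [-0.48091984  0.46154789  0.99285188 -0.02878941  1.68942534  2.7481706 ] 36.690432651162006
wrist [203 196  15  48 601] [209.6 219.4]
scene [ 91 236   9   8  62] [ 95.1 239.4]
scene [196 253  21  10 103] [206.  257.2]
[[213.0, 242.0], [211.0, 196.0]]
[[216.0, 252.0], [195.0, 259.0]]
```

>>> {"api": "carry_out", "payload": {"plan": [{"tx":36,"ty":5,"tz":-10,"rx":0.06,"ry":-0.005,"rz":0},{"tx":36,"ty":8,"tz":-20,"rx":0.06,"ry":-0.005,"rz":0},{"tx":0,"ty":7,"tz":-40,"rx":0,"ry":0,"rz":0},{"tx":0,"ty":0,"tz":-40,"rx":0,"ry":0,"rz":0},{"tx":0,"ty":0,"tz":-40,"rx":0,"ry":0,"rz":0},{"tx":0,"ty":0,"tz":-30,"rx":0,"ry":0,"rz":0},{"tx":0,"ty":0,"tz":-20,"rx":0,"ry":0,"rz":0},{"tx":0,"ty":0,"tz":0,"rx":0,"ry":0,"rz":0}]}}

```text
time: 25.35
tool_pos: [639.1, -200.1, 152.9]
tcp_rot: [3.122, 0.097, -1.655]
contact_force: [-0.4, 0.3, -0.5]
grip_width: 36.5
finger_force: 0.0
```

```bash
python3 - <<'E'
from h import *
o=bot.get_obs();print(o['time'],o['tool_pos'],o['tcp_rot'],o['joint_positions'],o['grip_width'])
w=bot.capture('wrist')[:,:,::-1];cv2.imwrite('pics/w12.png',w)
hsv=cv2.cvtColor(w,cv2.COLOR_BGR2HSV).astype(int);m=((hsv[:,:,0]<6)|(hsv[:,:,0]>174))&(hsv[:,:,1]>150)&(hsv[:,:,2]>60)
k,l,st,c=cv2.connectedComponentsWithStats(m.astype(np.uint8))
for i in range(1,k):
    if st[i,4]>25: print(st[i],c[i].round(1))
ex=np.array([.996,-.088,0]);ey=np.array([.088,.996,0]);C=np.array([599,-34.5,0])
W=lambda x,y,z:C+x*ex+y*ey+[0,0,z]
print(proj('wrist',[W(55,-120,111),W(55,-174,111),W(60,-174,111),o['tool_pos']]).round(0).tolist())
print('tcp chest',(o['tool_pos']-C)@ex,(o['tool_pos']-C)@ey)
E
```

```text
25.35 [ 639.07275823 -200.13801043  152.87438395] [ 3.12225675  0.09712373 -1.65473105] [-0.45770734  0.69417659  1.13671415  0.08509474  1.36503978  2.7472198 ] 36.475317907517
[ 255  212   27   90 2268] [267.4 256.7]
[[274.0, 296.0], [275.0, 216.0], [266.0, 216.0], [277.0, 274.0]]
tcp chest 54.48861211678298 -161.44905566559706
```

Knob centre (268,257) lies about 4 mm ahead; I correct and descend astride it.

>>> {"api": "carry_out", "payload": {"plan": [{"tx":4.5,"ty":-0.5,"tz":-10,"rx":0,"ry":0,"rz":0},{"tx":0,"ty":0,"tz":-15,"rx":0,"ry":0,"rz":0},{"tx":0,"ty":0,"tz":-15,"rx":0,"ry":0,"rz":0},{"tx":0,"ty":0,"tz":-13,"rx":0,"ry":0,"rz":0},{"tx":0,"ty":0,"tz":0,"rx":0,"ry":0,"rz":0}]}}

```text
time: 25.9
tool_pos: [645.2, -201.2, 102.2]
tcp_rot: [3.127, 0.095, -1.656]
contact_force: [-0.3, -0.5, 1.1]
grip_width: 36.7
finger_force: 0.0
```

>>> {"api": "carry_out", "payload": {"plan": [{"tx":-5,"ty":0.4,"tz":0,"rx":0,"ry":0,"rz":0},{"tx":-5,"ty":0.4,"tz":0,"rx":0,"ry":0,"rz":0},{"tx":-5,"ty":0.4,"tz":0,"rx":0,"ry":0,"rz":0},{"tx":-5,"ty":0.4,"tz":1,"rx":0,"ry":0,"rz":0},{"tx":-5,"ty":0.4,"tz":1,"rx":0,"ry":0,"rz":0},{"tx":-5,"ty":0.5,"tz":1,"rx":0,"ry":0,"rz":0},{"tx":-5,"ty":0.5,"tz":0,"rx":0,"ry":0,"rz":0},{"tx":-5,"ty":0.5,"tz":0,"rx":0,"ry":0,"rz":0}]}}

```text
time: 26.7
tool_pos: [605.0, -197.9, 106.6]
tcp_rot: [3.128, 0.095, -1.657]
contact_force: [2.4, -0.3, 1.2]
grip_width: 36.6
finger_force: 0.5
```

>>> {"api": "carry_out", "payload": {"plan": [{"tx":-5,"ty":0.4,"tz":0,"rx":0,"ry":0,"rz":0},{"tx":-5,"ty":0.4,"tz":0,"rx":0,"ry":0,"rz":0},{"tx":-5,"ty":0.4,"tz":-1,"rx":0,"ry":0,"rz":0},{"tx":-5,"ty":0.4,"tz":-1,"rx":0,"ry":0,"rz":0},{"tx":-5,"ty":0.4,"tz":-2,"rx":0,"ry":0,"rz":0},{"tx":-5,"ty":0.5,"tz":-2,"rx":0,"ry":0,"rz":0},{"tx":-5,"ty":0.5,"tz":-3,"rx":0,"ry":0,"rz":0},{"tx":-5,"ty":0.5,"tz":-3,"rx":0,"ry":0,"rz":0}]}}

```text
time: 27.5
tool_pos: [565.2, -194.4, 94.3]
tcp_rot: [3.129, 0.095, -1.657]
contact_force: [0.3, -0.1, -0.1]
grip_width: 36.3
finger_force: 0.1
```

```bash
cat > k.py <<'E'
from h import *
o=bot.get_obs();print(o['time'],o['tool_pos'].round(1),o['contact_force'].round(1),o['joint_positions'].round(2))
ex=np.array([.996,-.088,0]);ey=np.array([.088,.996,0]);C=np.array([599,-34.5,0])
W=lambda x,y,z:C+x*ex+y*ey+[0,0,z]
print('tcp chest',((o['tool_pos']-C)@ex).round(1),((o['tool_pos']-C)@ey).round(1))
for n in('wrist','scene','top'):
    im=bot.capture(n)[:,:,::-1];cv2.imwrite(f'pics/{n}_{o["time"]:.1f}.png',im)
    hsv=cv2.cvtColor(im,cv2.COLOR_BGR2HSV).astype(int);m=((hsv[:,:,0]<6)|(hsv[:,:,0]>174))&(hsv[:,:,1]>150)&(hsv[:,:,2]>60)
    k,l,st,c=cv2.connectedComponentsWithStats(m.astype(np.uint8))
    for i in range(1,k):
        if st[i,4]>25: print(n,'red',st[i],c[i].round(1))
    if n!='wrist':
        m=(abs(hsv[:,:,0]-110)<14)&(hsv[:,:,1]>120)&(hsv[:,:,2]>40)
        k,l,st,c=cv2.connectedComponentsWithStats(m.astype(np.uint8));
        for i in range(1,k):
            if 100<st[i,4] and (180<c[i][0]<400) and c[i][1]>100: print(n,'blue',st[i],c[i].round(0))
for b in(.41,0,-.3,-.6,-.9,-1.2,-1.5,-1.77): print(b,[proj(n,[W(24+86*np.sin(b),-155,32+86*np.cos(b))]).round(0).tolist()[0] for n in('wrist','scene','top')])
E
python3 k.py
```

```text
27.5 [ 565.2 -194.4   94.3] [ 0.3 -0.1 -0.1] [-0.5   0.62  1.45  0.09  1.12  2.68]
tcp chest -19.6 -162.2
wrist red [ 231  264   38   38 1328] [249.2 283.5]
wrist red [ 234  335   34   34 1075] [250.8 351.8]
scene red [ 91 236   9   8  62] [ 95.1 239.4]
scene blue [343 174  13  17 151] [349. 182.]
scene blue [ 208  181   99   95 5306] [257. 227.]
top red [364 193  14   6  69] [371.3 195.6]
top red [475 236  12  10  91] [480.5 240.4]
top blue [ 270  131  102   62 4703] [320. 163.]
0.41 [[97.0, 310.0], [203.0, 258.0], [381.0, 167.0]]
0 [[171.0, 321.0], [199.0, 246.0], [380.0, 180.0]]
-0.3 [[233.0, 315.0], [197.0, 239.0], [380.0, 191.0]]
-0.6 [[286.0, 300.0], [195.0, 235.0], [378.0, 201.0]]
-0.9 [[322.0, 279.0], [194.0, 233.0], [376.0, 209.0]]
-1.2 [[339.0, 258.0], [194.0, 234.0], [374.0, 215.0]]
-1.5 [[341.0, 238.0], [195.0, 237.0], [372.0, 218.0]]
-1.77 [[333.0, 223.0], [196.0, 242.0], [371.0, 219.0]]
```

The stay is past straight and folding (knob at β ≈ -0.4). I continue forward and down.

>>> {"api": "carry_out", "payload": {"plan": [{"tx":-5,"ty":0.4,"tz":-2,"rx":0,"ry":0,"rz":0},{"tx":-5,"ty":0.4,"tz":-3,"rx":0,"ry":0,"rz":0},{"tx":-5,"ty":0.4,"tz":-3,"rx":0,"ry":0,"rz":0},{"tx":-4.5,"ty":0.4,"tz":-4,"rx":0,"ry":0,"rz":0},{"tx":-4.5,"ty":0.4,"tz":-4,"rx":0,"ry":0,"rz":0},{"tx":-4,"ty":0.4,"tz":-4,"rx":0,"ry":0,"rz":0},{"tx":-4,"ty":0.3,"tz":-5,"rx":0,"ry":0,"rz":0},{"tx":0,"ty":0,"tz":0,"rx":0,"ry":0,"rz":0}]}}

```text
time: 28.45
tool_pos: [532.8, -191.5, 68.8]
tcp_rot: [3.127, 0.095, -1.657]
contact_force: [0.5, 0.5, -0.2]
grip_width: 36.2
finger_force: 0.0
```

```bash
python3 k.py
```

```text
28.45 [ 532.8 -191.5   68.8] [ 0.5  0.5 -0.2] [-0.53  0.6   1.57  0.09  1.02  2.65]
tcp chest -52.1 -162.2
wrist red [ 275  224   30   78 2044] [289.1 262.8]
scene red [ 91 235   9   9  64] [ 95.  239.3]
scene blue [343 174  12  17 147] [349. 182.]
scene blue [ 205  182   97   86 4121] [251. 222.]
top red [361 216  11   6  52] [366.  218.1]
top red [475 236  12  10  91] [480.5 240.4]
top blue [ 269  144   94   82 5850] [316. 185.]
0.41 [[-9.0, 348.0], [203.0, 258.0], [381.0, 167.0]]
0 [[68.0, 364.0], [199.0, 246.0], [380.0, 180.0]]
-0.3 [[141.0, 357.0], [197.0, 239.0], [380.0, 191.0]]
-0.6 [[209.0, 337.0], [195.0, 235.0], [378.0, 201.0]]
-0.9 [[258.0, 310.0], [194.0, 233.0], [376.0, 209.0]]
-1.2 [[285.0, 282.0], [194.0, 234.0], [374.0, 215.0]]
-1.5 [[293.0, 258.0], [195.0, 237.0], [372.0, 218.0]]
-1.77 [[289.0, 240.0], [196.0, 242.0], [371.0, 219.0]]
```

The lid's outline is back to its shut shape. I withdraw upward.

>>> {"api": "carry_out", "payload": {"plan": [{"tx":0,"ty":0,"tz":20,"rx":0,"ry":0,"rz":0},{"tx":0,"ty":0,"tz":30,"rx":0,"ry":0,"rz":0},{"tx":0,"ty":-10,"tz":40,"rx":0,"ry":0,"rz":0},{"tx":0,"ty":-10,"tz":45,"rx":0,"ry":0,"rz":0},{"tx":-20,"ty":-10,"tz":40,"rx":0,"ry":0,"rz":0},{"tx":-40,"ty":-10,"tz":20,"rx":0,"ry":0,"rz":0},{"tx":-40,"ty":-10,"tz":0,"rx":0,"ry":0,"rz":0},{"tx":0,"ty":0,"tz":0,"rx":0,"ry":0,"rz":0}]}}

```text
time: 29.4
tool_pos: [430.7, -242.7, 266.0]
tcp_rot: [3.129, 0.093, -1.659]
contact_force: [0.8, 0.6, -1.0]
grip_width: 36.7
finger_force: 0.0
```

```bash
python3 k.py | grep -v '^[-0]'; python3 - <<'E'
import cv2,numpy as np,glob
for n in('top','scene'):
    a=cv2.imread(f'pics/{n}.png').astype(int);f=sorted(glob.glob(f'pics/{n}_*.png'))[-1];b=cv2.imread(f).astype(int)
    hs=lambda im:cv2.cvtColor(im.astype(np.uint8),cv2.COLOR_BGR2HSV).astype(int)
    r=[]
    for im in(a,b):
        h=hs(im);m=(abs(h[:,:,0]-108)<12)&(h[:,:,1]>120)&(h[:,:,2]>40);x=slice(180,400);mm=np.zeros_like(m);mm[100:290,185 if n=='scene' else 260:310 if n=='scene' else 380]=m[100:290,185 if n=='scene' else 260:310 if n=='scene' else 380]
        ys,xs=np.nonzero(mm);r.append((xs.size,xs.min(),xs.max(),ys.min(),ys.max(),xs.mean().round(2),ys.mean().round(2)))
    print(n,f,r)
    d=(abs(a-b).max(2)>40).astype(np.uint8);k,l,s,c=cv2.connectedComponentsWithStats(d)
    print([(s[i].tolist()) for i in range(1,k) if s[i,4]>12])
E
```

```text
29.4 [ 430.7 -242.7  266. ] [ 0.8  0.6 -1. ] [-0.71  0.29  1.5   0.07  1.42  2.5 ]
tcp chest -149.3 -222.1
wrist red [188 197  16  51 563] [195.6 220.9]
scene red [ 91 235   9   9  64] [ 95.1 239.3]
scene red [191 238  18   9  85] [199.  241.7]
scene blue [343 174  13  17 149] [349. 182.]
scene blue [ 205  184   96   83 3764] [251. 223.]
top red [360 216  18   6  94] [369.  218.3]
top blue [ 269  145   94   81 5759] [316. 186.]
top pics/top_29.4.png [(5764, np.int64(269), np.int64(363), np.int64(145), np.int64(225), np.float64(316.04), np.float64(185.39)), (5759, np.int64(269), np.int64(362), np.int64(145), np.int64(225), np.float64(316.04), np.float64(185.53))]
[[403, 192, 157, 132, 5707], [161, 205, 21, 20, 254], [314, 212, 99, 103, 3635], [201, 290, 93, 130, 4480], [444, 306, 57, 50, 1273], [311, 319, 98, 98, 4243], [422, 319, 10, 4, 17], [512, 319, 4, 7, 15], [490, 325, 10, 12, 54], [382, 333, 100, 70, 3413], [509, 335, 6, 5, 16], [270, 338, 21, 7, 42], [483, 346, 21, 21, 88], [263, 349, 9, 8, 52], [510, 348, 50, 72, 2128], [275, 367, 17, 30, 84], [260, 394, 39, 26, 273], [372, 4
[... 223 characters left out ...]
oat64(250.97), np.float64(222.85))]
[[90, 0, 65, 36, 1384], [156, 0, 40, 39, 988], [206, 0, 12, 3, 28], [220, 0, 20, 19, 153], [84, 5, 4, 13, 27], [0, 7, 9, 8, 37], [0, 10, 60, 45, 935], [218, 10, 26, 19, 70], [213, 20, 47, 80, 1602], [49, 23, 65, 58, 2181], [191, 34, 24, 43, 476], [125, 42, 9, 8, 37], [93, 45, 62, 126, 3206], [154, 52, 5, 16, 31], [0, 62, 6, 9, 26], [179, 69, 7, 8, 34], [0, 71, 64, 93, 2256], [155, 75, 13, 10, 88], [226, 79, 5, 6, 16], [18, 91, 22, 24, 245], [208, 92, 36, 28, 624], [225, 117, 44, 54, 1308], [194, 130, 17, 8, 90], [48, 137, 150, 92, 3168], [210, 136, 29, 9, 138], [199, 144, 11, 12, 73], [349, 162, 7, 5, 17], [342, 165, 17, 28, 334], [153, 182, 65, 78, 2044]]
```

Lid, knob, flask and blue case all match within a pixel; nothing is touching. I hand in.

>>> {"api": "carry_out", "payload": {"plan": [{"tx":0,"ty":0,"tz":0,"rx":0,"ry":0,"rz":0},{"tx":0,"ty":0,"tz":0,"rx":0,"ry":0,"rz":0},{"tx":0,"ty":0,"tz":0,"rx":0,"ry":0,"rz":0},{"tx":0,"ty":0,"tz":0,"rx":0,"ry":0,"rz":0},{"tx":0,"ty":0,"tz":0,"rx":0,"ry":0,"rz":0}]}}

```text
time: 30.05
tool_pos: [434.0, -241.7, 264.5]
tcp_rot: [3.129, 0.095, -1.656]
contact_force: [-1.2, -0.0, -0.7]
grip_width: 36.3
finger_force: 0.0
```

```bash
python3 -c "
from plant import bot
print(bot.close_job())"
```

```text
the job is handed in; nothing more can be done
None
```

I handed the job in at about 30 s with the blue case upright in the tray and the lid shut, both checked in the camera images; the four other cases were last seen standing before the lid closed, and no verdict came back.

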